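# Clamp a framed mosaic in its jig by finding the lock's hidden notch

### The arm

A 6-joint arm with a two-finger parallel gripper is mounted at the origin on the work surface. World frame = base frame: x ahead of the robot, y to its left, z up, the work surface at z = 0. Lengths are in mm, angles in rad, forces in N, time in s.
With the tool pointing down it reaches from about 350 to 775 mm from the base axis. Payload 7.3 kg.
Tool frame: the origin (TCP) lies between the finger pads; the fingertips stand 25 mm ahead of it and the grasp point (between the pads) lies 6 mm ahead of it; z points along the fingers, y is the line along which they close (so a half turn about z gives the same grasp; the last joint's range is limited). The gripper opens to 92 mm and grips with 3 to 60 N. Pads are 19 mm wide; open, the fingers measure 130 mm over their backs; the gripper's body (75 mm by 190 mm) begins 47 mm behind the grasp point.
Start: joints at [0.985, 0.342, 1.524, -0, 1.275, -0.146], TCP at [223.511, 475.064, 251.741] pointing down, gripper open.
Joint ranges: [-2.53, 2.53], [-0.77, 2.02], [0.04, 2.7], [-1, 4.14], [0.28, 2.66], [-3.11, 3.11]. Speed limits (rad/s): [2.57, 2.57, 3.14, 3.14, 3.14, 3.14].

### API

Orientations are given as [roll, pitch, yaw] about the fixed x, y, z axes, in that order (R = Rz(yaw) Ry(pitch) Rx(roll)).
In Python, from plant import bot gives the robot as it stands.
- The arm moves only by the tool play_rows, never from a script. Its argument "commands" is a list of rows, each an object of numbers: "x", "y", "z": the shift along the tool's x, y, z in m; "twist": the turn about the tool's z in degrees. In form: [{"x": .., "y": .., "z": .., "twist": ..}, ...]. A call has exactly 8 rows; each row is the pose to reach, as a shift and turn from the pose commanded when the call began, along the tool's axes at that moment; what a row does not reach only later rows make up. A row lasts 1/10 s, in which the tool goes at most 50 mm and 8.59 degrees, less where a joint would pass 70% of its speed; a pose out of reach is approached as far as the arm can. A call with a gripper value outside its range is refused whole. "jaw" is the closure, from 0 (fully open) to 1 (shut), set as the call begins (left out, the last holds). The fingers move at their own pace and stop on an object; the grip force is fixed at half the most. Time passes only in rows, so rows that repeat a pose let the fingers close, or fill a call up. It gives the time, the measured TCP pose, the force, the opening and the grip force at its end, in the units of the state.
- bot.get_obs(): the state, without advancing time (a new reading comes with each control period).
- bot.capture(name): name is "side" or "top"; returns a dict with "pixels" (384x512x3 uint8, red, green, blue), "fx", "fy", "cx", "cy" (pixels), "eye" and "rotation" of the camera in the world. Camera axes: x right, y down, z forward; pixel columns grow to the right and rows downward; lengths in mm; the calibration is good to about 2 mm. A picture is of the moment at which its call begins. There is no depth.
- bot.close_job(): hands the job in; it is judged then, once.
The state is a dict: "time": time; "joint_positions": joint angles; "dq": joint speeds; "tau": joint torques, N m; "tool_pos": TCP position; "tcp_rot": TCP orientation; "contact_force": force on the tool from outside, world axes, zero at the start; "moment": the same for the moment, N m; "grip_width": finger opening in mm; "finger_force": force on a finger pad.
Only numpy, scipy, OpenCV 4.12 (cv2) and the standard library are available. Lean on these libraries where they do the work, as an engineer would, in place of code of your own. Each camera call takes 0.05 s, during which the arm holds its last target. There are 200 camera calls.

### The job

Slide the framed mosaic along its jig until it sits snug against the grey stop block. Then turn the black knob on the block until you feel it drop into its hidden notch, and there press it all the way down so that the brass tongue comes out over the frame; let go of everything. The knob goes down only at the notch, so do not force it down anywhere else, and leave the hammer, stone, bowl and glue bottle where they are.

Things in the scene. Friction and masses are not known exactly. Their poses are not given: they have to be found in the camera images.
- jig: Fixed clamping jig: plywood board 12 mm thick (own frame: x -105 to 125, y +-85 mm), two guide rails along x (inner faces y +-51.5, tops 22 mm up), at the far +x end a grey stop block holding the lock (x 55 to 125, y +-75, top 56 mm above the table). Origin on the table, on the guides' centre line; z up; x points from the open end (robot's side) to the block.
- stop_face (a point): Centre of the stop block's face that the mosaic must touch, 23 mm above the table; axes as the jig's. The knob's axis lies 35 mm beyond it (+x).
- panel_center (a point): Centre of the framed mosaic: 100 x 100 x 22 mm, about 0.4 kg, dark wood frame, green field, white flowers. It lies loose on the board between the rails (1.5 mm play each side), centre 23 mm above the table, axes as the jig's. At first 20 to 45 mm short of the stop block; home, its centre is 50 mm from the stop face. Push it at its edge on the robot's side.
- knob: Black knob on the block, vertical axis: disc 48 mm across, 8 mm high; on it a grip bar 48 long (x), 16 wide (y), from 8 to 41 mm above the origin, white mark on top. Origin on the axis at the disc's underside, 66 mm above the table when up (10 mm over the block, red collar below). The notch is 0.25 to 1.4 rad clockwise (from above) of the start, unmarked; turning ends at a stop 1.5 rad on.
- knob_grip (a point): On the knob's axis inside the grip bar, 28 mm above the knob's origin: where to grasp (fingers close along y). Running torque is below 0.1 N m. At the notch a sprung ball drops in: over +-0.1 rad the torque falls, even pulls the knob on, then climbs to about 0.3 N m beyond; one can turn past it and back. Let go within 0.07 rad of the notch, the knob centres itself.
- press (a joint): How far the knob is pressed down, m: 0 up, 0.008 fully down. Stiff: moves at a push of 5 to 8 N and stays where left. At the notch (within about 0.06 rad) it goes all the way; elsewhere a key inside meets a hard face after 1.5 mm, and a push of more than about 25 N there spoils the lock.
- clamp (a joint): How far the brass tongue (60 mm wide, 39 to 46 mm above the table) stands out of the block over the frame, m: 0 in, 0.012 out. Driven by the knob: 1.5 times the press.
- hammer: Hammer lying at one side, to be left alone. Origin under the middle.
- stone: Pale stone block 90 x 60 x 30 mm, to be left alone. Origin at the centre of its underside.
- bowl: Red bowl 110 mm across, 50 mm high, to be left alone. Origin under its centre.
- glue: White glue bottle 54 mm across, 130 mm high, to be left alone. Origin under its centre.
Not all that is in view belongs to the job. What is shaped like the part that bears panel_center but orange or turquoise is not meant.

How it is judged:
By the outcome, as a careful person would: the job done as asked, in the order asked, and still so for the second after the job is handed in, with the robot touching nothing.
It also fails if it takes over 72 s, if anything falls off the work surface, if the arm or the gripper's body presses on something with over 40 N, if the wrist force passes 120 N, or if a joint passes its speed limit or range.

## Working session

There is one attempt and no reset: what is moved stays moved. The work goes in short steps, Python scripts to look and compute and a tool call to move; the robot and the scene stay as the last step left them, time stands still between calls to the robot, and variables do not carry over. Pictures are saved under pics/ and viewed, at most 10 in all, crops included, and the job is handed in when it is done.

Besides the shell and the picture viewer there is one more tool, called after ">>>" as a command line: name --argument value ..., lists and objects as JSON in quotes. play_rows: Moves the arm, as the interface text tells. Its arguments: {"type":"object","properties":{"commands":{"type":"array"},"jaw":{"type":"number"}},"required":["commands"]}

```bash
mkdir -p pics; ls
cat > h.py <<'E'
import numpy as np, cv2
from plant import bot
def cap(n,f):
    c=bot.capture(n); cv2.imwrite(f,c['pixels'][:,:,::-1]); np.savez(f[:-3]+'npz',**c); return c
def ray(c,u,v):
    d=np.array([(u-c['cx'])/c['fx'],(v-c['cy'])/c['fy'],1.]); return np.array(c['eye']).ravel(),np.array(c['rotation']).reshape(3,3)@d
def atz(c,u,v,z):
    e,d=ray(c,u,v); return e+d*(z-e[2])/d[2]
def tri(rs):
    A=0;b=0
    for e,d in rs:
        d=d/np.linalg.norm(d);P=np.eye(3)-np.outer(d,d);A=A+P;b=b+P@e
    return np.linalg.solve(A,b)
E
python3 - <<'E'
from h import *
s=cap('side','pics/s0.png');t=cap('top','pics/t0.png')
cv2.imwrite('pics/both.png',cv2.resize(np.vstack([s['pixels'],t['pixels']])[:,:,::-1],None,fx=.78,fy=.78))
for c in(s,t):print({k:np.round(v,3).tolist() for k,v in c.items() if k!='pixels'})
print({k:np.round(v,3) for k,v in bot.get_obs().items()})
E
```

```text
pics
{'fx': 353.57, 'fy': 353.57, 'cx': 256.424, 'cy': 190.258, 'eye': [362.418, -710.123, 630.54], 'rotation': [-2.199, 0.002, -0.312]}
{'fx': 390.724, 'fy': 390.724, 'cx': 257.163, 'cy': 186.097, 'eye': [355.133, 11.186, 1239.902], 'rotation': [-2.945, -0.024, -1.593]}
{'time': np.float64(0.1), 'joint_positions': array([ 0.985,  0.343,  1.525,  0.   ,  1.275, -0.146]), 'dq': array([-0.001, -0.002, -0.001, -0.001, -0.   ,  0.001]), 'tau': array([ 2.0000e-03, -4.3201e+01, -2.4469e+01,  7.2000e-02,  5.3000e-02,
       -0.0000e+00]), 'tool_pos': array([223.326, 474.783, 251.124]), 'tcp_rot': array([-3.14 , -0.   ,  2.702]), 'contact_force': array([-0.059,  0.222,  0.038]), 'moment': array([-0.023, -0.036,  0.016]), 'finger_force': np.float64(0.0), 'grip_width': np.float64(91.622)}
```

View pics/both.png

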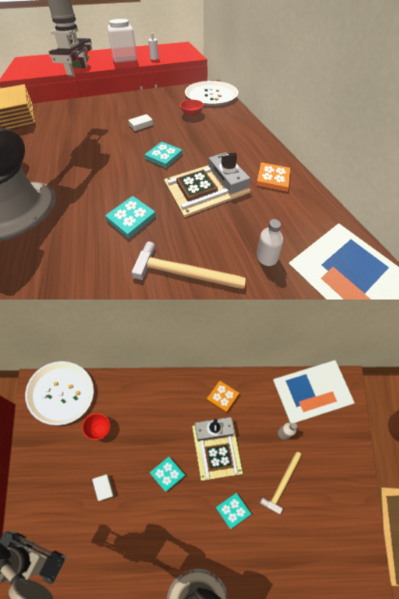

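Side view on the left half of the stack: the arm is at top left. The jig with the dark-framed green mosaic is at full-res px (254,233). Look-alikes with the same shape are turquoise at (210,196), turquoise at (167,276) and orange at (351,226). In the top view the mosaic is at (281,201), the turquoise ones at (214,223) and (300,271), and the orange at (286,123). I choose the dark-framed one in the jig, and next take a close crop to check it.

```bash
sed -i "s/np.array(c\['rotation'\]).reshape(3,3)@d/R.from_euler('xyz',np.array(c['rotation']).ravel()).apply(d)/; 1a from scipy.spatial.transform import Rotation as R" h.py
python3 - <<'E'
import cv2,numpy as np
s=cv2.imread('pics/s0.png')[185:285,200:330];t=cv2.imread('pics/t0.png')[140:240,230:330]
a=cv2.resize(s,None,fx=6,fy=6,interpolation=2);b=cv2.resize(t,None,fx=6,fy=6,interpolation=2)
cv2.imwrite('pics/s0c.png',a);cv2.imwrite('pics/t0c.png',b)
E
```

```text
(no output)
```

View pics/s0c.png

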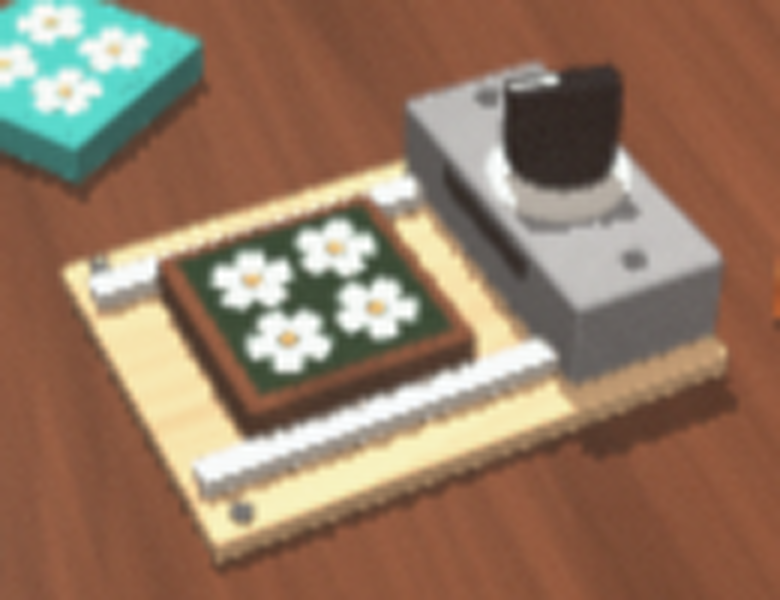

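View pics/t0c.png

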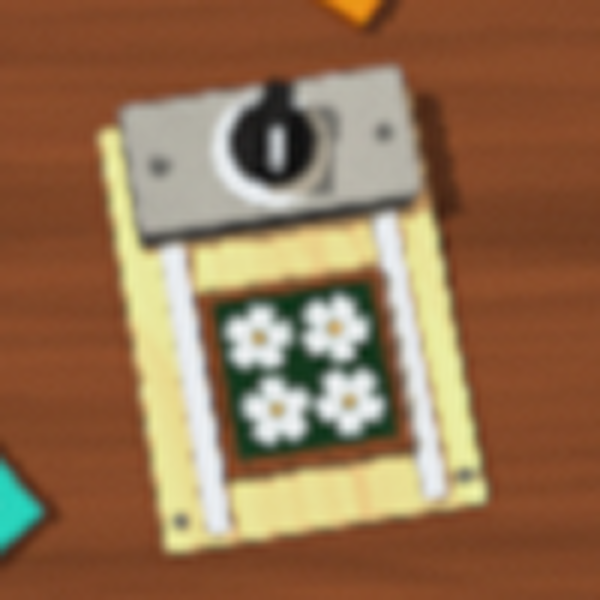

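Run:
```python
from h import *
s=dict(np.load('pics/s0.npz'));t=dict(np.load('pics/t0.npz'))
S=lambda u,v:ray(s,200+(u+.5)/6-.5,185+(v+.5)/6-.5)
T=lambda u,v:ray(t,230+(u+.5)/6-.5,140+(v+.5)/6-.5)
def TZ(u,v,z):e,d=T(u,v);return e+d*(z-e[2])/d[2]
F=[((335,247),(259,337)),((376,306),(336,327)),((252,279),(276,409)),((288,340),(350,401))]
P=[tri([S(*a),T(*b)]) for a,b in F];P=np.array(P);print('flowers',P.round(1),P.mean(0).round(1))
ang=lambda d:np.arctan2(d[1],d[0])
print('panel yaw',ang(P[0]-P[2]),ang(P[1]-P[3]),ang(P[0]-P[1])-np.pi/2,ang(P[2]-P[3])-np.pi/2)
BL,BR=TZ(165,550,12),TZ(487,497,12);print('board near',BL,BR,ang(BL-BR)-np.pi/2)
bl,br,fl,fr=TZ(145,237,56),TZ(427,193,56),TZ(120,105,56),TZ(400,67,56)
print('block',bl,br,fl,fr,ang(fl-fr)-np.pi/2,ang(bl-br)-np.pi/2)
print('side block nr corner',tri([S(575,308),T(427,193)]),tri([S(408,103),T(145,237)]))
print('mark ends',TZ(278,125,107),TZ(278,170,107),'bar',TZ(279,130,107),'disc',TZ(270,148,74))
print('flower tri bar far end', TZ(280,82,107))
```

```text
flowers [[ 563.5  -71.5   33.1]
 [ 568.  -112.    34.2]
 [ 525.2  -79.2   32.6]
 [ 528.9 -118.    32.4]] [546.4 -95.2  33.1]
panel yaw 0.19831895534191146 0.15283026573602262 0.11027470947924933 0.09525096132899868
board near [454.21937291 -20.31775415  12.        ] [ 478.58071096 -190.38841773   12.        ] 0.14227463249023908
block [612.04171015 -12.42198034  56.        ] [ 632.97085125 -159.60094224   56.        ] [682.81431722  -0.8057685   56.        ] [ 701.20069855 -148.35593942   56.        ] 0.12397200748109238 0.14125494490442314
side block nr corner [ 633.75936853 -159.71638932   56.84926219] [614.86032436 -12.88294439  53.71992449]
mark ends [657.12785703 -79.06800642 107.        ] [633.98568074 -78.33771249 107.        ] bar [654.53976314 -79.48701467 107.        ] disc [653.79462504 -77.19885485  74.        ]
flower tri bar far end [679.39404677 -80.77617536 107.        ]
```

Crops confirm the dark-framed green mosaic: its flowers triangulate to z≈33 and its centre to (546,-95). That puts it about 27 mm short of the block face. The jig yaw is about 0.13 and the knob axis is near (656,-80).

```bash
cat >> h.py <<'E'
def go(x,y,z,yaw):
    o=bot.get_obs();r=R.from_euler('xyz',o['tcp_rot']);d=r.inv().apply(np.array([x,y,z])-o['tool_pos'])
    w=(r.inv()*R.from_euler('xyz',[np.pi,0,yaw])).as_rotvec(degrees=True)
    print('shift mm',d.round(1),'twist',w.round(2)); return o
def st():
    o=bot.get_obs();print({k:np.round(o[k],3).tolist() for k in('time','tool_pos','tcp_rot','joint_positions','contact_force','moment','grip_width','finger_force')})
E
python3 -c "
from h import *
go(467,-105.6,250,3.27)"
```

```text
shift mm [-467.6 -421.4    1.6] twist [-7.000e-02 -3.000e-02 -3.256e+01]
```

>>> play_rows --commands '[{"x": -0.015, "y": -0.013, "z": 0, "twist": 0}, {"x": -0.045, "y": -0.04, "z": 0, "twist": 0}, {"x": -0.08, "y": -0.072, "z": 0, "twist": 0}, {"x": -0.115, "y": -0.104, "z": 0, "twist": 0}, {"x": -0.15, "y": -0.135, "z": 0, "twist": 0}, {"x": -0.185, "y": -0.167, "z": 0, "twist": 0}, {"x": -0.22, "y": -0.198, "z": 0, "twist": 0}, {"x": -0.255, "y": -0.23, "z": 0, "twist": 0}]' --jaw 0.45

```text
time: 0.9
tool_pos: [356.5, 156.6, 251.7]
tcp_rot: [3.141, 0.0, 2.702]
contact_force: [0.5, 0.3, 0.2]
grip_width: 50.3
finger_force: 0.0
```

>>> play_rows --commands '[{"x": -0.035, "y": -0.032, "z": 0, "twist": -4}, {"x": -0.07, "y": -0.063, "z": 0, "twist": -9}, {"x": -0.105, "y": -0.095, "z": 0, "twist": -14}, {"x": -0.14, "y": -0.126, "z": 0, "twist": -19}, {"x": -0.17, "y": -0.153, "z": 0, "twist": -24}, {"x": -0.195, "y": -0.176, "z": 0, "twist": -29}, {"x": -0.21, "y": -0.19, "z": 0, "twist": -32.5}, {"x": -0.21, "y": -0.19, "z": 0, "twist": -32.5}]'

```text
time: 1.7
tool_pos: [466.0, -105.2, 251.1]
tcp_rot: [-3.142, -0.001, -3.016]
contact_force: [0.4, 0.3, -0.2]
grip_width: 50.4
finger_force: 0.0
```

```bash
python3 -c "
from h import *
st();go(467,-105.6,49,3.27)"
```

```text
{'time': 1.7, 'tool_pos': [465.951, -105.155, 251.09], 'tcp_rot': [-3.142, -0.001, -3.016], 'joint_positions': [-0.382, 0.256, 1.649, -0.0, 1.237, -2.078], 'contact_force': [0.383, 0.263, -0.19], 'moment': [0.05, 0.024, -0.04], 'grip_width': 50.378, 'finger_force': 0.0}
shift mm [ -1.1  -0.6 202.1] twist [-0.01 -0.03 -0.18]
```

>>> play_rows --commands '[{"x": 0, "y": 0, "z": 0.02}, {"x": 0, "y": 0, "z": 0.06}, {"x": 0, "y": 0, "z": 0.1}, {"x": -0.001, "y": 0, "z": 0.14}, {"x": -0.001, "y": 0, "z": 0.17}, {"x": -0.001, "y": 0, "z": 0.19}, {"x": -0.001, "y": 0, "z": 0.2}, {"x": -0.001, "y": 0, "z": 0.202}]'

```text
invalid input at $.commands[0]: expected keys x, y, z, twist
```

Run:
```python
from h import *
st();s=cap('side','pics/s1.png');t=cap('top','pics/t1.png')
a=cv2.resize(s['pixels'][165:285,170:330,::-1],None,fx=4,fy=4,interpolation=2);b=cv2.resize(t['pixels'][130:250,220:340,::-1],None,fx=4,fy=4,interpolation=2)
im=np.zeros((480,1120,3),np.uint8);im[:,:640]=a;im[:,640:]=b
cv2.imwrite('pics/c1.png',cv2.resize(im,(798,342),interpolation=cv2.INTER_AREA))
```

```text
{'time': 1.7, 'tool_pos': [465.951, -105.155, 251.09], 'tcp_rot': [-3.142, -0.001, -3.016], 'joint_positions': [-0.382, 0.256, 1.649, -0.0, 1.237, -2.078], 'contact_force': [0.383, 0.263, -0.19], 'moment': [0.05, 0.024, -0.04], 'grip_width': 50.378, 'finger_force': 0.0}
```

View pics/c1.png

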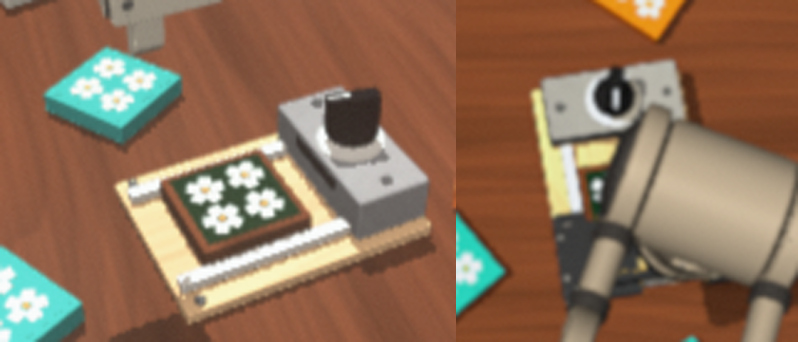

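The tool is still high, because the move was refused for missing twist keys. The side view shows the mosaic at crop (235,205) unchanged, with the arm above. I'll resend the move with twist.

>>> play_rows --commands '[{"x": 0, "y": 0, "z": 0.02, "twist": 0}, {"x": 0, "y": 0, "z": 0.06, "twist": 0}, {"x": 0, "y": 0, "z": 0.1, "twist": 0}, {"x": -0.001, "y": 0, "z": 0.14, "twist": 0}, {"x": -0.001, "y": 0, "z": 0.17, "twist": 0}, {"x": -0.001, "y": 0, "z": 0.19, "twist": 0}, {"x": -0.001, "y": 0, "z": 0.2, "twist": 0}, {"x": -0.001, "y": 0, "z": 0.202, "twist": 0}]'

```text
time: 2.6
tool_pos: [465.8, -101.7, 49.2]
tcp_rot: [3.141, -0.001, -3.014]
contact_force: [0.1, 0.1, 0.5]
grip_width: 50.9
finger_force: 0.0
```

Run:
```python
from h import *
st();s=cap('side','pics/s2.png')
cv2.imwrite('pics/c2.png',cv2.resize(s['pixels'][165:285,170:330,::-1],None,fx=4,fy=4,interpolation=2))
```

```text
{'time': 2.6, 'tool_pos': [465.847, -101.722, 49.163], 'tcp_rot': [3.141, -0.001, -3.014], 'joint_positions': [-0.376, 0.532, 1.893, 0.0, 0.718, -2.075], 'contact_force': [0.075, 0.096, 0.521], 'moment': [0.009, 0.014, 0.005], 'grip_width': 50.855, 'finger_force': 0.0}
```

View pics/c2.png

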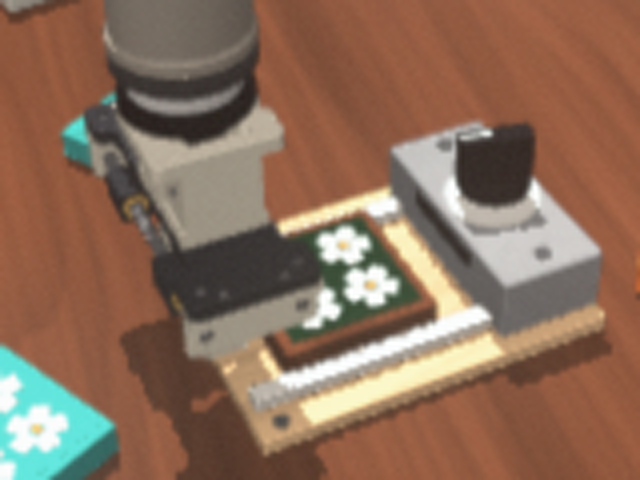

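The side crop shows the fingers standing behind the mosaic's near edge, between the rails. Now the push begins.

>>> play_rows --commands '[{"x": -0.004, "y": 0, "z": 0, "twist": 0}, {"x": -0.008, "y": 0, "z": 0, "twist": 0}, {"x": -0.012, "y": 0, "z": 0, "twist": 0}, {"x": -0.016, "y": 0, "z": 0, "twist": 0}, {"x": -0.02, "y": 0, "z": 0, "twist": 0}, {"x": -0.024, "y": 0, "z": 0, "twist": 0}, {"x": -0.028, "y": 0, "z": 0, "twist": 0}, {"x": -0.032, "y": 0, "z": 0, "twist": 0}]'

```text
time: 3.45
tool_pos: [498.2, -98.7, 49.6]
tcp_rot: [3.141, -0.001, -3.014]
contact_force: [-3.5, 0.1, 1.5]
grip_width: 50.8
finger_force: 1.6
```

>>> play_rows --commands '[{"x": -0.001, "y": 0, "z": 0, "twist": 0}, {"x": -0.002, "y": 0, "z": 0, "twist": 0}, {"x": -0.003, "y": 0, "z": 0, "twist": 0}, {"x": -0.004, "y": 0, "z": 0, "twist": 0}, {"x": -0.005, "y": 0, "z": 0, "twist": 0}, {"x": -0.006, "y": 0, "z": 0, "twist": 0}, {"x": -0.007, "y": 0, "z": 0, "twist": 0}, {"x": -0.008, "y": 0, "z": 0, "twist": 0}]'

```text
time: 4.25
tool_pos: [506.2, -97.7, 49.6]
tcp_rot: [3.141, 0.0, -3.014]
contact_force: [-2.6, -0.5, -0.1]
grip_width: 50.6
finger_force: 1.1
```

>>> play_rows --commands '[{"x": -0.001, "y": 0, "z": 0, "twist": 0}, {"x": -0.002, "y": 0, "z": 0, "twist": 0}, {"x": -0.003, "y": 0, "z": 0, "twist": 0}, {"x": -0.004, "y": 0, "z": 0, "twist": 0}, {"x": -0.005, "y": 0, "z": 0, "twist": 0}, {"x": -0.006, "y": 0, "z": 0, "twist": 0}, {"x": -0.006, "y": 0, "z": 0, "twist": 0}, {"x": -0.006, "y": 0, "z": 0, "twist": 0}]'

```text
time: 5.05
tool_pos: [512.3, -97.0, 49.8]
tcp_rot: [-3.141, 0.001, -3.014]
contact_force: [-1.0, 0.4, -0.2]
grip_width: 50.3
finger_force: 0.5
```

>>> play_rows --commands '[{"x": -0.001, "y": 0, "z": 0, "twist": 0}, {"x": -0.001, "y": 0, "z": 0, "twist": 0}, {"x": -0.002, "y": 0, "z": 0, "twist": 0}, {"x": -0.002, "y": 0, "z": 0, "twist": 0}, {"x": -0.003, "y": 0, "z": 0, "twist": 0}, {"x": -0.003, "y": 0, "z": 0, "twist": 0}, {"x": -0.004, "y": 0, "z": 0, "twist": 0}, {"x": -0.004, "y": 0, "z": 0, "twist": 0}]'

```text
time: 5.85
tool_pos: [513.0, -96.8, 49.7]
tcp_rot: [3.141, -0.007, -3.014]
contact_force: [-13.8, -5.3, 8.8]
grip_width: 50.6
finger_force: 7.4
```

Force jumped to 14 N after 0.7 mm, so the mosaic is against the stop. Back off, rise, and check.

>>> play_rows --commands '[{"x": 0.004, "y": 0, "z": 0, "twist": 0}, {"x": 0.01, "y": 0, "z": 0, "twist": 0}, {"x": 0.018, "y": 0, "z": 0, "twist": 0}, {"x": 0.02, "y": 0, "z": -0.03, "twist": 0}, {"x": 0.02, "y": 0, "z": -0.07, "twist": 0}, {"x": 0.02, "y": 0, "z": -0.11, "twist": 0}, {"x": 0.02, "y": 0, "z": -0.14, "twist": 0}, {"x": 0.02, "y": 0, "z": -0.15, "twist": 0}]' --jaw 0.4

```text
time: 6.65
tool_pos: [497.4, -99.4, 203.0]
tcp_rot: [-3.139, 0.006, -3.014]
contact_force: [0.8, 0.0, -0.9]
grip_width: 55.4
finger_force: 0.0
```

Run:
```python
from h import *
st();s=cap('side','pics/s3.png');t=np.load('pics/t0.npz')
a=cv2.resize(s['pixels'][180:255,235:325,::-1],None,fx=5,fy=5,interpolation=2)
b=cv2.resize(t['pixels'][145:180,255:295,::-1],None,fx=8,fy=8,interpolation=2)
im=np.zeros((375,780,3),np.uint8);im[:,:450]=a;im[:280,455:775]=b
cv2.imwrite('pics/c3.png',im)
```

```text
{'time': 6.65, 'tool_pos': [497.416, -99.404, 203.038], 'tcp_rot': [-3.139, 0.006, -3.014], 'joint_positions': [-0.349, 0.352, 1.653, 0.0, 1.13, -2.047], 'contact_force': [0.781, 0.043, -0.926], 'moment': [0.07, 0.027, -0.001], 'grip_width': 55.439, 'finger_force': 0.0}
```

View pics/c3.png

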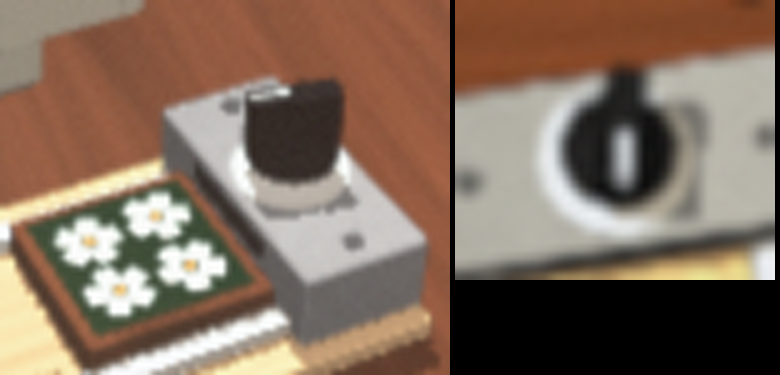

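Right crop: the bar runs nearly vertical, centre ≈ (626,131) with the mark at (625,160). Left crop: the mosaic touches the block, and the mark is at (268,93).

Run:
```python
from h import *
s=dict(np.load('pics/s3.npz'));t=dict(np.load('pics/t0.npz'))
m=(276.0-.4+.4,164.7)
print('mark',tri([ray(s,288.2,198.2),ray(t,*m)]),atz(s,288.2,198.2,107),atz(t,*m,107),'bar',atz(t,276.2,161.2,107))
# bar top corners from side at z107
for u,v in((246,97),(342,84),(290,83)):print(atz(s,235+u/5-.4,180+v/5-.4,107))
go(656,-79.5,203,3.10)
```

```text
mark [645.14710883 -79.1938939  106.79690506] [646.33576859 -79.32006814 107.        ] [643.8852234  -78.90000513 107.        ] bar [654.68898195 -79.84222803 107.        ]
[634.93440917 -79.00343694 107.        ]
[683.70066359 -83.75666026 107.        ]
[659.68970009 -75.10896701 107.        ]
shift mm [-159.9   -0.4    0.8] twist [-0.12  0.34  9.69]
```

>>> play_rows --commands '[{"x": -0.01, "y": 0, "z": 0, "twist": 1}, {"x": -0.035, "y": 0, "z": 0, "twist": 3}, {"x": -0.065, "y": 0, "z": 0, "twist": 5}, {"x": -0.095, "y": 0, "z": 0, "twist": 7}, {"x": -0.125, "y": 0, "z": 0, "twist": 9}, {"x": -0.15, "y": 0, "z": 0, "twist": 10.5}, {"x": -0.16, "y": 0, "z": 0, "twist": 10.5}, {"x": -0.16, "y": 0, "z": 0, "twist": 10.5}]'

```text
time: 7.5
tool_pos: [655.5, -78.0, 196.1]
tcp_rot: [3.141, -0.004, 3.086]
contact_force: [-0.2, 0.6, -0.7]
grip_width: 55.3
finger_force: 0.0
```

Run:
```python
from h import *
st();go(656.5,-80,103,3.085)
```

```text
{'time': 7.5, 'tool_pos': [655.523, -77.973, 196.146], 'tcp_rot': [3.141, -0.004, 3.086], 'joint_positions': [-0.235, 0.637, 1.188, 0.0, 1.32, -1.75], 'contact_force': [-0.157, 0.561, -0.675], 'moment': [0.063, 0.052, -0.002], 'grip_width': 55.301, 'finger_force': 0.0}
shift mm [-1.4 -2.1 93.1] twist [ 0.06 -0.22  0.05]
```

>>> play_rows --commands '[{"x": -0.001, "y": -0.002, "z": 0.015, "twist": 0}, {"x": -0.001, "y": -0.002, "z": 0.035, "twist": 0}, {"x": -0.001, "y": -0.002, "z": 0.05, "twist": 0}, {"x": -0.001, "y": -0.002, "z": 0.065, "twist": 0}, {"x": -0.001, "y": -0.002, "z": 0.078, "twist": 0}, {"x": -0.001, "y": -0.002, "z": 0.087, "twist": 0}, {"x": -0.001, "y": -0.002, "z": 0.092, "twist": 0}, {"x": -0.001, "y": -0.002, "z": 0.092, "twist": 0}]'

```text
time: 8.3
tool_pos: [655.4, -80.6, 106.9]
tcp_rot: [3.141, -0.001, 3.086]
contact_force: [-0.7, -0.1, -0.2]
grip_width: 54.7
finger_force: 0.0
```

Run:
```python
from h import *
st();go(656.5,-80,103,3.085);s=cap('side','pics/s4.png')
cv2.imwrite('pics/c4.png',cv2.resize(s['pixels'][165:255,235:345,::-1],None,fx=5,fy=5,interpolation=2))
```

```text
{'time': 8.3, 'tool_pos': [655.44, -80.635, 106.946], 'tcp_rot': [3.141, -0.001, 3.086], 'joint_positions': [-0.238, 0.718, 1.294, 0.0, 1.131, -1.753], 'contact_force': [-0.749, -0.117, -0.158], 'moment': [-0.041, 0.009, -0.005], 'grip_width': 54.709, 'finger_force': 0.0}
shift mm [-1.   0.7  3.9] twist [ 0.02 -0.07  0.04]
```

View pics/c4.png

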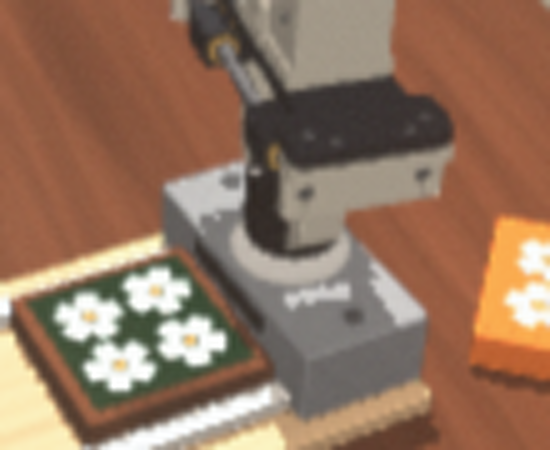

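The fingers straddle the bar near (295,190) in the crop, around the knob. Lower by 3 mm and close.

>>> play_rows --commands '[{"x": -0.001, "y": 0, "z": 0.002, "twist": 0}, {"x": -0.001, "y": 0, "z": 0.003, "twist": 0}, {"x": -0.001, "y": 0, "z": 0.003, "twist": 0}, {"x": -0.001, "y": 0, "z": 0.003, "twist": 0}, {"x": -0.001, "y": 0, "z": 0.003, "twist": 0}, {"x": -0.001, "y": 0, "z": 0.003, "twist": 0}, {"x": -0.001, "y": 0, "z": 0.003, "twist": 0}, {"x": -0.001, "y": 0, "z": 0.003, "twist": 0}]' --jaw 1

```text
time: 9.15
tool_pos: [656.9, -80.4, 104.9]
tcp_rot: [3.141, 0.0, 3.086]
contact_force: [0.1, 3.4, 0.3]
grip_width: 15.8
finger_force: 29.8
```

Run:
```python
from h import *
st()
```

```text
{'time': 9.15, 'tool_pos': [656.857, -80.447, 104.854], 'tcp_rot': [3.141, 0.0, 3.086], 'joint_positions': [-0.238, 0.722, 1.293, 0.001, 1.127, -1.753], 'contact_force': [0.088, 3.355, 0.322], 'moment': [0.507, 0.029, -0.171], 'grip_width': 15.799, 'finger_force': 29.82}
```

>>> play_rows --commands '[{"x": 0, "y": 0, "z": 0, "twist": 1}, {"x": 0, "y": 0, "z": 0, "twist": 2.5}, {"x": 0, "y": 0, "z": 0, "twist": 4}, {"x": 0, "y": 0, "z": 0, "twist": 5.5}, {"x": 0, "y": 0, "z": 0, "twist": 7}, {"x": 0, "y": 0, "z": 0, "twist": 8}, {"x": 0, "y": 0, "z": 0, "twist": 8}, {"x": 0, "y": 0, "z": 0, "twist": 8}]'

```text
time: 9.95
tool_pos: [656.9, -80.4, 104.9]
tcp_rot: [3.141, 0.0, 2.945]
contact_force: [1.3, 5.5, 2.2]
grip_width: 15.8
finger_force: 29.9
```

```bash
echo "
def m():
    o=bot.get_obs();print('yaw %.4f'%o['tcp_rot'][2],'M',o['moment'].round(3),'F',o['contact_force'].round(1),'p',o['tool_pos'].round(1),'tau6 %.3f'%o['tau'][5],'t',o['time'].round(2))" >> h.py; python3 -c "
from h import *
m()"
```

```text
Traceback (most recent call last):
  File "h.py", line 23, in m
    o=bot.get_obs();print('yaw %.4f'%o['tcp_rot'][2],'M',o['moment'].round(3),'F',o['contact_force'].round(1),'p',o['tool_pos'].round(1),'tau6 %.3f'%o['tau'][5],'t',o['time'].round(2))
                                                                                                                                                                     ^^^^^^^^^^^^^^^
AttributeError: 'float' object has no attribute 'round'
```

>>> play_rows --commands '[{"x": 0, "y": 0, "z": 0, "twist": 0.5}, {"x": 0, "y": 0, "z": 0, "twist": 1}, {"x": 0, "y": 0, "z": 0, "twist": 1.5}, {"x": 0, "y": 0, "z": 0, "twist": 2}, {"x": 0, "y": 0, "z": 0, "twist": 2.5}, {"x": 0, "y": 0, "z": 0, "twist": 3}, {"x": 0, "y": 0, "z": 0, "twist": 3}, {"x": 0, "y": 0, "z": 0, "twist": 3}]'

```text
time: 10.75
tool_pos: [656.9, -80.3, 104.9]
tcp_rot: [3.141, 0.0, 2.893]
contact_force: [1.2, 6.2, 2.2]
grip_width: 15.7
finger_force: 29.9
```

```bash
python3 -c "
from h import *
m()"
```

```text
Traceback (most recent call last):
  File "h.py", line 23, in m
    o=bot.get_obs();print('yaw %.4f'%o['tcp_rot'][2],'M',o['moment'].round(3),'F',o['contact_force'].round(1),'p',o['tool_pos'].round(1),'tau6 %.3f'%o['tau'][5],'t',o['time'].round(2))
                                                                                                                                                                     ^^^^^^^^^^^^^^^
AttributeError: 'float' object has no attribute 'round'
```

>>> play_rows --commands '[{"x": 0, "y": 0, "z": 0, "twist": 0.5}, {"x": 0, "y": 0, "z": 0, "twist": 1}, {"x": 0, "y": 0, "z": 0, "twist": 1.5}, {"x": 0, "y": 0, "z": 0, "twist": 2}, {"x": 0, "y": 0, "z": 0, "twist": 2.5}, {"x": 0, "y": 0, "z": 0, "twist": 3}, {"x": 0, "y": 0, "z": 0, "twist": 3}, {"x": 0, "y": 0, "z": 0, "twist": 3}]'

```text
time: 11.55
tool_pos: [657.0, -80.2, 104.8]
tcp_rot: [3.141, 0.0, 2.841]
contact_force: [0.5, 5.5, 1.8]
grip_width: 16.1
finger_force: 30.0
```

```bash
python3 -c "
from h import *
m()"
```

```text
Traceback (most recent call last):
  File "h.py", line 23, in m
    o=bot.get_obs();print('yaw %.4f'%o['tcp_rot'][2],'M',o['moment'].round(3),'F',o['contact_force'].round(1),'p',o['tool_pos'].round(1),'tau6 %.3f'%o['tau'][5],'t',o['time'].round(2))
                                                                                                                                                                     ^^^^^^^^^^^^^^^
AttributeError: 'float' object has no attribute 'round'
```

```bash
sed -i "s/,'t',o\['time'\].round(2)//" h.py; python3 -c "
from h import *
m()"
```

```text
yaw 2.8407 M [ 1.156 -0.158  0.195] F [0.5 5.5 1.8] p [657.  -80.2 104.8] tau6 0.174
```

>>> play_rows --commands '[{"x": 0, "y": 0, "z": 0, "twist": 0.5}, {"x": 0, "y": 0, "z": 0, "twist": 1}, {"x": 0, "y": 0, "z": 0, "twist": 1.5}, {"x": 0, "y": 0, "z": 0, "twist": 2}, {"x": 0, "y": 0, "z": 0, "twist": 2.5}, {"x": 0, "y": 0, "z": 0, "twist": 3}, {"x": 0, "y": 0, "z": 0, "twist": 3}, {"x": 0, "y": 0, "z": 0, "twist": 3}]'

```text
time: 12.35
tool_pos: [657.0, -80.1, 104.9]
tcp_rot: [3.141, 0.0, 2.788]
contact_force: [1.5, 5.5, 3.1]
grip_width: 15.9
finger_force: 29.9
```

```bash
python3 -c "
from h import *
m()"
```

```text
yaw 2.7883 M [ 1.161 -0.149  0.098] F [1.5 5.5 3.1] p [657.  -80.1 104.9] tau6 0.126
```

>>> play_rows --commands '[{"x": 0, "y": 0, "z": 0, "twist": 0.5}, {"x": 0, "y": 0, "z": 0, "twist": 1}, {"x": 0, "y": 0, "z": 0, "twist": 1.5}, {"x": 0, "y": 0, "z": 0, "twist": 2}, {"x": 0, "y": 0, "z": 0, "twist": 2.5}, {"x": 0, "y": 0, "z": 0, "twist": 3}, {"x": 0, "y": 0, "z": 0, "twist": 3}, {"x": 0, "y": 0, "z": 0, "twist": 3}]'

```text
time: 13.15
tool_pos: [657.0, -80.1, 104.9]
tcp_rot: [3.14, 0.0, 2.736]
contact_force: [0.8, 6.4, 2.9]
grip_width: 15.9
finger_force: 29.9
```

```bash
python3 -c "
from h import *
m()"
```

```text
yaw 2.7360 M [ 1.179 -0.142  0.144] F [0.8 6.4 2.9] p [657.  -80.1 104.9] tau6 0.132
```

>>> play_rows --commands '[{"x": 0, "y": 0, "z": 0, "twist": 0.5}, {"x": 0, "y": 0, "z": 0, "twist": 1}, {"x": 0, "y": 0, "z": 0, "twist": 1.5}, {"x": 0, "y": 0, "z": 0, "twist": 2}, {"x": 0, "y": 0, "z": 0, "twist": 2.5}, {"x": 0, "y": 0, "z": 0, "twist": 3}, {"x": 0, "y": 0, "z": 0, "twist": 3}, {"x": 0, "y": 0, "z": 0, "twist": 3}]'

```text
time: 13.95
tool_pos: [657.0, -80.1, 104.8]
tcp_rot: [3.14, -0.0, 2.683]
contact_force: [0.9, 6.5, 2.5]
grip_width: 16.0
finger_force: 29.9
```

```bash
python3 -c "
from h import *
m()"
```

```text
yaw 2.6832 M [ 1.07  -0.143 -0.136] F [0.9 6.5 2.5] p [657.  -80.1 104.8] tau6 -0.115
```

>>> play_rows --commands '[{"x": 0, "y": 0, "z": 0, "twist": 0.5}, {"x": 0, "y": 0, "z": 0, "twist": 1}, {"x": 0, "y": 0, "z": 0, "twist": 1.5}, {"x": 0, "y": 0, "z": 0, "twist": 2}, {"x": 0, "y": 0, "z": 0, "twist": 2.5}, {"x": 0, "y": 0, "z": 0, "twist": 3}, {"x": 0, "y": 0, "z": 0, "twist": 3}, {"x": 0, "y": 0, "z": 0, "twist": 3}]'

```text
time: 14.75
tool_pos: [657.0, -80.0, 104.8]
tcp_rot: [3.14, -0.0, 2.631]
contact_force: [1.0, 7.2, 1.8]
grip_width: 15.4
finger_force: 30.0
```

```bash
python3 -c "
from h import *
m()"
```

```text
yaw 2.6312 M [ 1.228 -0.31   0.046] F [1.  7.2 1.8] p [657.  -80.  104.8] tau6 0.091
```

Pull-on torque at yaw 2.683, rising again at 2.631. One or two more finer steps to see the climb.

>>> play_rows --commands '[{"x": 0, "y": 0, "z": 0, "twist": 0.5}, {"x": 0, "y": 0, "z": 0, "twist": 1}, {"x": 0, "y": 0, "z": 0, "twist": 1.5}, {"x": 0, "y": 0, "z": 0, "twist": 2}, {"x": 0, "y": 0, "z": 0, "twist": 2}, {"x": 0, "y": 0, "z": 0, "twist": 2}, {"x": 0, "y": 0, "z": 0, "twist": 2}, {"x": 0, "y": 0, "z": 0, "twist": 2}]'

```text
time: 15.55
tool_pos: [657.0, -80.0, 104.8]
tcp_rot: [3.14, -0.0, 2.596]
contact_force: [1.6, 6.3, 2.8]
grip_width: 15.8
finger_force: 29.9
```

```bash
python3 -c "
from h import *
m()"
```

```text
yaw 2.5959 M [ 1.096 -0.18  -0.132] F [1.6 6.3 2.8] p [657.  -80.  104.8] tau6 -0.121
```

>>> play_rows --commands '[{"x": 0, "y": 0, "z": 0, "twist": 0.5}, {"x": 0, "y": 0, "z": 0, "twist": 1}, {"x": 0, "y": 0, "z": 0, "twist": 1.5}, {"x": 0, "y": 0, "z": 0, "twist": 2}, {"x": 0, "y": 0, "z": 0, "twist": 2}, {"x": 0, "y": 0, "z": 0, "twist": 2}, {"x": 0, "y": 0, "z": 0, "twist": 2}, {"x": 0, "y": 0, "z": 0, "twist": 2}]'

```text
time: 16.35
tool_pos: [657.1, -79.9, 104.8]
tcp_rot: [3.14, -0.0, 2.561]
contact_force: [1.7, 6.1, 2.2]
grip_width: 16.1
finger_force: 29.9
```

```bash
python3 -c "
from h import *
m()"
```

```text
yaw 2.5613 M [ 1.21  -0.159  0.038] F [1.7 6.1 2.2] p [657.1 -79.9 104.8] tau6 0.007
```

```bash
cat >> h.py <<'E'
def mm(n=4):
    A=[]
    for i in range(n+1):
        o=bot.get_obs();A.append([o['moment'][2],o['tau'][5],o['tcp_rot'][2]])
        if i<n: bot.capture('side')
    A=np.array(A);print('yaw %.4f'%A[-1,2],'Mz',A[:,0].round(3),'mean %.3f'%A[:,0].mean(),'tau6',A[:,1].round(3),'mean %.3f'%A[:,1].mean(),'t %.2f'%o['time'])
E
python3 -c "
from h import *
mm()"
```

```text
yaw 2.5612 Mz [ 0.038 -0.027  0.006  0.056 -0.038] mean 0.007 tau6 [0.007 0.007 0.007 0.007 0.007] mean 0.007 t 16.55
```

>>> play_rows --commands '[{"x": 0, "y": 0, "z": 0, "twist": 0.5}, {"x": 0, "y": 0, "z": 0, "twist": 1}, {"x": 0, "y": 0, "z": 0, "twist": 1.5}, {"x": 0, "y": 0, "z": 0, "twist": 2}, {"x": 0, "y": 0, "z": 0, "twist": 2}, {"x": 0, "y": 0, "z": 0, "twist": 2}, {"x": 0, "y": 0, "z": 0, "twist": 2}, {"x": 0, "y": 0, "z": 0, "twist": 2}]'

```text
time: 17.35
tool_pos: [657.1, -79.9, 104.8]
tcp_rot: [3.14, -0.0, 2.527]
contact_force: [1.2, 7.2, 1.7]
grip_width: 15.8
finger_force: 30.0
```

```bash
python3 -c "
from h import *
mm()"
```

```text
yaw 2.5266 Mz [0.114 0.131 0.115 0.106 0.166] mean 0.126 tau6 [0.126 0.126 0.126 0.126 0.126] mean 0.126 t 17.55
```

>>> play_rows --commands '[{"x": 0, "y": 0, "z": 0, "twist": 0.25}, {"x": 0, "y": 0, "z": 0, "twist": 0.5}, {"x": 0, "y": 0, "z": 0, "twist": 0.75}, {"x": 0, "y": 0, "z": 0, "twist": 1}, {"x": 0, "y": 0, "z": 0, "twist": 1.25}, {"x": 0, "y": 0, "z": 0, "twist": 1.5}, {"x": 0, "y": 0, "z": 0, "twist": 1.75}, {"x": 0, "y": 0, "z": 0, "twist": 2}]'

```text
time: 18.35
tool_pos: [657.1, -79.8, 104.8]
tcp_rot: [3.14, -0.0, 2.492]
contact_force: [1.3, 6.9, 2.0]
grip_width: 15.6
finger_force: 30.0
```

```bash
python3 -c "
from h import *
m()"
```

```text
yaw 2.4918 M [ 1.394 -0.333  0.226] F [1.3 6.9 2. ] p [657.1 -79.8 104.8] tau6 0.245
```

>>> play_rows --commands '[{"x": 0, "y": 0, "z": 0, "twist": 0.25}, {"x": 0, "y": 0, "z": 0, "twist": 0.5}, {"x": 0, "y": 0, "z": 0, "twist": 0.75}, {"x": 0, "y": 0, "z": 0, "twist": 1}, {"x": 0, "y": 0, "z": 0, "twist": 1.25}, {"x": 0, "y": 0, "z": 0, "twist": 1.5}, {"x": 0, "y": 0, "z": 0, "twist": 1.75}, {"x": 0, "y": 0, "z": 0, "twist": 2}]'

```text
time: 19.15
tool_pos: [657.1, -79.8, 104.8]
tcp_rot: [3.14, -0.0, 2.457]
contact_force: [2.0, 7.7, 2.2]
grip_width: 16.2
finger_force: 30.0
```

```bash
python3 -c "
from h import *
m()"
```

```text
yaw 2.4568 M [ 1.399 -0.369  0.227] F [2.  7.7 2.2] p [657.1 -79.8 104.8] tau6 0.187
```

>>> play_rows --commands '[{"x": 0, "y": 0, "z": 0, "twist": 0.25}, {"x": 0, "y": 0, "z": 0, "twist": 0.5}, {"x": 0, "y": 0, "z": 0, "twist": 0.75}, {"x": 0, "y": 0, "z": 0, "twist": 1}, {"x": 0, "y": 0, "z": 0, "twist": 1.25}, {"x": 0, "y": 0, "z": 0, "twist": 1.5}, {"x": 0, "y": 0, "z": 0, "twist": 1.75}, {"x": 0, "y": 0, "z": 0, "twist": 2}]'

```text
time: 19.95
tool_pos: [657.2, -79.8, 104.8]
tcp_rot: [3.14, -0.0, 2.422]
contact_force: [2.0, 6.0, 0.9]
grip_width: 15.8
finger_force: 29.9
```

```bash
python3 -c "
from h import *
m()"
```

```text
yaw 2.4218 M [ 1.004 -0.423  0.03 ] F [2.  6.  0.9] p [657.2 -79.8 104.8] tau6 0.082
```

>>> play_rows --commands '[{"x": 0, "y": 0, "z": 0, "twist": 0.25}, {"x": 0, "y": 0, "z": 0, "twist": 0.5}, {"x": 0, "y": 0, "z": 0, "twist": 0.75}, {"x": 0, "y": 0, "z": 0, "twist": 1}, {"x": 0, "y": 0, "z": 0, "twist": 1.25}, {"x": 0, "y": 0, "z": 0, "twist": 1.5}, {"x": 0, "y": 0, "z": 0, "twist": 1.75}, {"x": 0, "y": 0, "z": 0, "twist": 2}]'

```text
time: 20.75
tool_pos: [657.2, -79.7, 104.8]
tcp_rot: [3.14, -0.0, 2.387]
contact_force: [3.1, 6.5, 2.3]
grip_width: 15.7
finger_force: 30.0
```

```bash
python3 -c "
from h import *
m()"
```

```text
yaw 2.3869 M [ 1.399 -0.394  0.188] F [3.1 6.5 2.3] p [657.2 -79.7 104.8] tau6 0.156
```

Signature: minimum near yaw 2.596, peak 0.25 at 2.49, then back to running torque, so the notch centre is ≈ 2.544. Turn back by 9° in two sampled steps.

>>> play_rows --commands '[{"x": 0, "y": 0, "z": 0, "twist": -1}, {"x": 0, "y": 0, "z": 0, "twist": -2}, {"x": 0, "y": 0, "z": 0, "twist": -3}, {"x": 0, "y": 0, "z": 0, "twist": -4}, {"x": 0, "y": 0, "z": 0, "twist": -4.5}, {"x": 0, "y": 0, "z": 0, "twist": -5}, {"x": 0, "y": 0, "z": 0, "twist": -5.5}, {"x": 0, "y": 0, "z": 0, "twist": -6}]'

```text
time: 21.55
tool_pos: [657.1, -79.8, 104.8]
tcp_rot: [3.14, -0.0, 2.492]
contact_force: [2.0, 7.0, 1.0]
grip_width: 15.8
finger_force: 30.0
```

```bash
python3 -c "
from h import *
m()"
```

```text
yaw 2.4920 M [ 1.348 -0.326  0.059] F [2. 7. 1.] p [657.1 -79.8 104.8] tau6 0.219
```

>>> play_rows --commands '[{"x": 0, "y": 0, "z": 0, "twist": -0.4}, {"x": 0, "y": 0, "z": 0, "twist": -0.8}, {"x": 0, "y": 0, "z": 0, "twist": -1.2}, {"x": 0, "y": 0, "z": 0, "twist": -1.6}, {"x": 0, "y": 0, "z": 0, "twist": -2}, {"x": 0, "y": 0, "z": 0, "twist": -2.4}, {"x": 0, "y": 0, "z": 0, "twist": -2.7}, {"x": 0, "y": 0, "z": 0, "twist": -3}]'

```text
time: 22.35
tool_pos: [657.1, -79.9, 104.8]
tcp_rot: [3.14, -0.0, 2.544]
contact_force: [1.6, 6.4, 2.0]
grip_width: 15.7
finger_force: 29.9
```

```bash
python3 -c "
from h import *
m()"
```

```text
yaw 2.5438 M [ 1.138 -0.201 -0.158] F [1.6 6.4 2. ] p [657.1 -79.9 104.8] tau6 -0.032
```

Both directions pull toward 2.544, so press gently there.

>>> play_rows --commands '[{"x": 0, "y": 0, "z": 0.0005, "twist": 0}, {"x": 0, "y": 0, "z": 0.001, "twist": 0}, {"x": 0, "y": 0, "z": 0.0015, "twist": 0}, {"x": 0, "y": 0, "z": 0.002, "twist": 0}, {"x": 0, "y": 0, "z": 0.0025, "twist": 0}, {"x": 0, "y": 0, "z": 0.003, "twist": 0}, {"x": 0, "y": 0, "z": 0.0035, "twist": 0}, {"x": 0, "y": 0, "z": 0.004, "twist": 0}]'

```text
time: 23.15
tool_pos: [657.1, -79.9, 101.6]
tcp_rot: [3.14, 0.0, 2.544]
contact_force: [-1.0, 6.6, 4.5]
grip_width: 15.9
finger_force: 29.9
```

```bash
python3 -c "
from h import *
m()"
```

```text
yaw 2.5438 M [ 1.239 -0.022 -0.013] F [-1.   6.6  4.5] p [657.1 -79.9 101.6] tau6 -0.037
```

>>> play_rows --commands '[{"x": 0, "y": 0, "z": 0.0005, "twist": 0}, {"x": 0, "y": 0, "z": 0.001, "twist": 0}, {"x": 0, "y": 0, "z": 0.0015, "twist": 0}, {"x": 0, "y": 0, "z": 0.002, "twist": 0}, {"x": 0, "y": 0, "z": 0.0025, "twist": 0}, {"x": 0, "y": 0, "z": 0.003, "twist": 0}, {"x": 0, "y": 0, "z": 0.0035, "twist": 0}, {"x": 0, "y": 0, "z": 0.004, "twist": 0}]'

```text
time: 23.95
tool_pos: [657.1, -79.9, 97.8]
tcp_rot: [3.14, 0.0, 2.544]
contact_force: [0.3, 7.0, 3.1]
grip_width: 16.0
finger_force: 29.9
```

>>> play_rows --commands '[{"x": 0, "y": 0, "z": 0.0005, "twist": 0}, {"x": 0, "y": 0, "z": 0.001, "twist": 0}, {"x": 0, "y": 0, "z": 0.0015, "twist": 0}, {"x": 0, "y": 0, "z": 0.002, "twist": 0}, {"x": 0, "y": 0, "z": 0.002, "twist": 0}, {"x": 0, "y": 0, "z": 0.002, "twist": 0}, {"x": 0, "y": 0, "z": 0.002, "twist": 0}, {"x": 0, "y": 0, "z": 0.002, "twist": 0}]'

```text
time: 24.75
tool_pos: [657.1, -79.9, 96.8]
tcp_rot: [3.14, 0.001, 2.544]
contact_force: [-3.3, 6.8, 12.5]
grip_width: 16.1
finger_force: 29.9
```

Moved 8.0 mm, and the force is now climbing, so it's at the bottom. A small extra push, then release.

>>> play_rows --commands '[{"x": 0, "y": 0, "z": 0.0005, "twist": 0}, {"x": 0, "y": 0, "z": 0.001, "twist": 0}, {"x": 0, "y": 0, "z": 0.001, "twist": 0}, {"x": 0, "y": 0, "z": 0.001, "twist": 0}, {"x": 0, "y": 0, "z": 0.0, "twist": 0}, {"x": 0, "y": 0, "z": -0.001, "twist": 0}, {"x": 0, "y": 0, "z": -0.0015, "twist": 0}, {"x": 0, "y": 0, "z": -0.0015, "twist": 0}]'

```text
time: 25.55
tool_pos: [657.1, -79.9, 96.8]
tcp_rot: [3.14, 0.0, 2.544]
contact_force: [0.6, 7.8, 4.4]
grip_width: 16.0
finger_force: 30.0
```

>>> play_rows --commands '[{"x": 0, "y": 0, "z": 0, "twist": 0}, {"x": 0, "y": 0, "z": 0, "twist": 0}, {"x": 0, "y": 0, "z": 0, "twist": 0}, {"x": 0, "y": 0, "z": 0, "twist": 0}, {"x": 0, "y": 0, "z": 0, "twist": 0}, {"x": 0, "y": 0, "z": 0, "twist": 0}, {"x": 0, "y": 0, "z": 0, "twist": 0}, {"x": 0, "y": 0, "z": 0, "twist": 0}]' --jaw 0.4

```text
time: 26.35
tool_pos: [656.8, -80.8, 96.2]
tcp_rot: [3.142, 0.0, 2.545]
contact_force: [-0.4, 0.1, 0.0]
grip_width: 55.2
finger_force: 0.0
```

>>> play_rows --commands '[{"x": 0, "y": 0, "z": -0.01, "twist": 0}, {"x": 0, "y": 0, "z": -0.025, "twist": 0}, {"x": 0, "y": 0, "z": -0.045, "twist": 0}, {"x": 0, "y": 0, "z": -0.07, "twist": 0}, {"x": 0, "y": 0, "z": -0.09, "twist": 0}, {"x": 0, "y": 0, "z": -0.11, "twist": 0}, {"x": 0, "y": 0, "z": -0.125, "twist": 0}, {"x": 0, "y": 0, "z": -0.13, "twist": 0}]'

```text
time: 27.15
tool_pos: [657.5, -80.9, 229.2]
tcp_rot: [3.14, 0.004, 2.545]
contact_force: [1.0, 0.4, -0.1]
grip_width: 54.7
finger_force: 0.0
```

Run:
```python
from h import *
st();s=cap('side','pics/s5.png')
cv2.imwrite('pics/c5.png',cv2.resize(s['pixels'][165:265,215:335,::-1],None,fx=6,fy=6,interpolation=2))
```

```text
{'time': 27.15, 'tool_pos': [657.5, -80.924, 229.152], 'tcp_rot': [3.14, 0.004, 2.545], 'joint_positions': [-0.238, 0.614, 1.138, 0.0, 1.385, -1.212], 'contact_force': [1.015, 0.437, -0.149], 'moment': [-0.02, -0.002, -0.073], 'grip_width': 54.682, 'finger_force': 0.0}
```

View pics/c5.png

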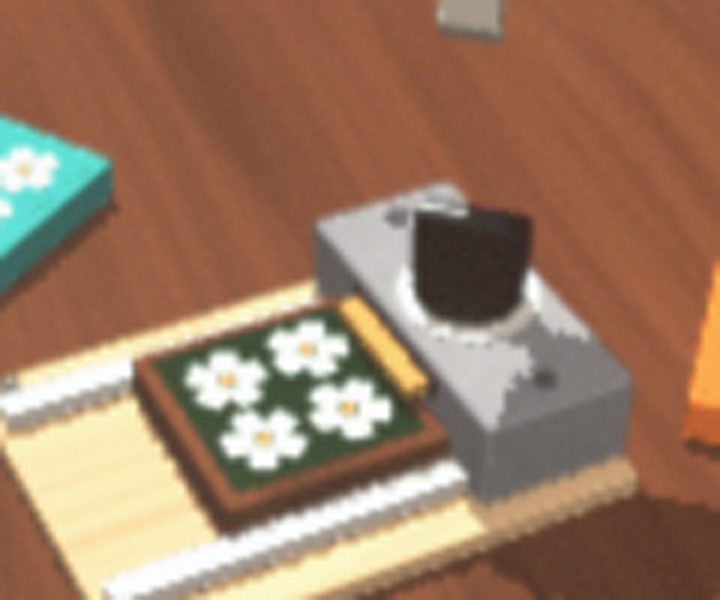

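The picture shows the knob down, the brass tongue out over the frame at (385,345), the mosaic against the block and the gripper clear. I'm handing in.

```bash
python3 -c "
from plant import bot
print(bot.close_job())"
```

```text
the job is handed in; nothing more can be done
None
```

The job is handed in at about 27 s of the 72 s: the mosaic was pushed up against the stop block, the knob was turned to its notch and pressed 8 mm down, the brass tongue is out over the frame, and the gripper is clear; the judge's verdict was not shown.

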